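Run the cast carriage of an inspection slide to its index

ROBOT

A 6-joint arm with a two-finger parallel gripper is mounted at the origin on the work surface. World frame = base frame: x ahead of the robot, y to its left, z up, the work surface at z = 0. Lengths are in mm, angles in rad, forces in N, time in s.
With the tool pointing down it reaches from about 350 to 975 mm from the base axis. Payload 7.1 kg.
Tool frame: the origin (TCP) lies midway between the tips of the shut fingers; the grasp point (between the pads) lies 19 mm behind it; z points along the fingers, y is the line along which they close (so a half turn about z gives the same grasp; the last joint's range is limited). The gripper opens to 88 mm and grips with 3 to 60 N. Pads are 20 mm wide; open, the fingers measure 115 mm over their backs; the gripper's body (75 mm by 178 mm) begins 61 mm behind the grasp point.
Start: joints at [-1.368, 0.423, 1.63, -0, 1.089, -0.019], TCP at [137.511, -609.668, 222.675] pointing down, gripper open.
Joint ranges: [-3, 3], [-0.9, 2.11], [0.09, 2.58], [-1.31, 4.45], [0.11, 2.69], [-2.54, 2.54]. Speed limits (rad/s): [2.39, 2.39, 3.01, 3.14, 3.14, 3.14].

INTERFACE

Orientations are given as a rotation vector (axis times angle).
In Python, from workcell import get_obs, get_image, camera_params, close_job gives the robot as it stands.
- The arm moves only by the shell command python3 -m creep 'ROWS' [OPENING]. ROWS is a JSON object of lists of equal length, an entry for each row: "delta_pos": the shift along the tool's x, y, z in m, a list of three; "twist": the turn, a rotation vector about the tool's x, y, z in degrees, a list of three. A call has 1 to 20 rows; each row shifts and turns the commanded pose from where the row before left it, along the tool's axes as they then stand; what a row does not reach is not made up. A row lasts 1/12 s, in which the tool goes at most 41.7 mm and 7.16 degrees, less where a joint would pass 70% of its speed; a pose out of reach is approached as far as the arm can. A call with a gripper value outside its range is refused whole. OPENING is the opening, from 0 (shut) to 1 (fully open), set as the call begins (- or left out, the last holds). The fingers move at their own pace and stop on an object; the grip force is fixed at half the most. Time passes only in rows, so rows that do not move let the fingers close. It gives the time, the measured TCP pose, the force, the opening and the grip force at its end, in the units of the state.
- get_obs(): the state, without advancing time (a new reading comes with each control period).
- get_image(name): name is "scene" or "top" or "wrist"; returns (picture, depth): 420x560x3 uint8, red, green, blue; 420x560 float32, mm along the optical axis (not along the pixel's ray), 0 where there is no reading.
- camera_params(name): a dict with "camera_matrix" (3x3 intrinsics, pixels), "extrinsics" (4x4, takes a point from camera to world coordinates). Camera axes: x right, y down, z forward; pixel columns grow to the right and rows downward; lengths in mm; the calibration is good to about 2 mm. The wrist camera is an equidistant fisheye: a pixel r from the principal point sees the ray r / f radians off the axis. A picture is of the moment at which its call begins: read the wrist's pose just before it. camera_params takes no time and is no camera call; for the wrist camera it gives the pose at the moment of the call.
- close_job(): hands the job in; it is judged then, once.
The state is a dict: "t": time; "qpos": joint angles; "qvel": joint speeds; "joint_torque": joint torques, N m; "ee_pos": TCP position; "orientation": TCP orientation; "ft_force": force on the tool from outside, world axes, zero at the start; "moment": the same for the moment, N m; "width": finger opening in mm; "grasp_force": force on a finger pad.
Only numpy, scipy, OpenCV 4.12 (cv2) and the standard library are available. Lean on these libraries where they do the work, as an engineer would, in place of code of your own. Each camera call takes 0.05 s, during which the arm holds its last target. There are 200 camera calls.

TASK

Push the almost frictionless carriage with the two plaster casts along its slide and brake it, so that its steel fin comes to rest facing the blade of the index clamp, without ever running it into the end stop beyond. Put the fingers down into the well in the middle of the carriage and touch only its two sprung pads, the front one to push and the rear one to brake; keep off the housing and the casts. Leave the carriage standing still there for a few seconds with nothing touching it, and the spatula and the spare cast beside the slide where they are.

Things in the scene. Friction and masses are not known exactly. Their poses are not given: they have to be found in the camera images.
- slide_base: fixed aluminium base plate of the inspection slide, 195 (x) x 820 (y) x 12 mm, on the bench; origin at bench height under the rails' middle (plate from x = -75 to +120 mm). Its y axis is the direction of travel: the carriage starts near the -y end and travels to +y. Grey end stops 62 mm tall at both ends. Placed and turned a little differently each time.
- carriage (a joint): travel along the base's +y, m: 0 at the home stop, 0.365 strikes the end stop; the carriage's centre is at base x = 0, y = -0.1825 + value. 390 mm long, 120 wide, 2.1 kg in all nominally (1.6 to 2.7). It coasts on ball rails: drag about 0.28 N per m/s plus 0.004 N dry friction, so it loses only about a sixth of its speed per second.
- housing: the carriage's upper part: aluminium floor plate (top 36 mm above the bench) and a grey hollow housing at either end (60 mm long, 120 wide, top at 84 mm). Origin at the carriage's centre at bench height, axes as the base's. Between the pad faces is the well, 200 mm long, open at the top and sides. Do not touch the housing.
- pad_front (a joint): compression of the front sprung pad, m: 0 at rest, at most 0.030, grows as it is pushed to +y into its housing, which drives the carriage to +y. Plunger of 40 g, 100 mm wide, 40 to 76 mm above the bench, standing 35 mm out, flat rubber face. Spring 25 N/m, lightly damped (0.4 N per m/s): the carriage bounces off a finger that stands still.
- pad_rear (a joint): compression of the rear sprung pad, the same in mirror image: grows as the pad is pushed to -y; pushing it brakes the carriage or drives it to -y.
- pad_front_face (a point): centre of the front pad's face, 58 mm above the bench; with the spring relaxed 100 mm to +y of the carriage's centre
- pad_rear_face (a point): centre of the rear pad's face, 58 mm above the bench; with the spring relaxed 100 mm to -y of the carriage's centre
- fin (a point): tip of the steel fin, 6 mm thick and 30 mm tall, that stands out of the floor plate's far (+x) long side at the carriage's mid-length: 80 mm to +x of the carriage's centre, 40 mm above the bench
- index: fixed index clamp: dark steel block 34 x 30 x 26 mm with a steel blade 6 mm thick on top pointing to the carriage (-x), on the base's far ledge at base x = 0.102; origin under its middle at the foot, in line with the blade, axes as the base's. Clamped elsewhere along y each time, 45 to 115 mm short of the fin's place at the end stop.
- cast_front: plaster dental cast 64 x 44 x 24 mm fixed on top of the front housing, its top 108 mm above the bench; do not touch. The gripper's body must pass above it.
- cast_rear: the other plaster cast, on top of the rear housing, likewise
- spatula: spatula 170 mm long with a wooden handle lying on the bench in front of the slide, a bystander: leave alone
- spare_cast: spare plaster cast 64 x 44 x 24 mm lying on the bench in front of the slide, a bystander: leave alone

How it is judged (in metres and radians):
On the way:
1. the fin stands within 10 mm of the index blade, at rest (under 8 mm/s) and untouched, for 3 s (y of fin in the frame of index between -0.01 and 0.01 m and velocity of joint carriage between -0.008 and 0.008 m/s and contact force between the fingers and slide_base below 0.05 N), for 3 s.
At the end, for the whole second after the job is handed in: fin within 10 mm of the index blade along the slide, carriage at rest (under 8 mm/s), fingers off it (all of step 1); the robot touches nothing.
It fails at once if the carriage strikes the far end stop (value of joint carriage above 0.363 m).
It fails at once if the housing or a cast is touched by the fingers or the arm (over 1 N) (contact force between any of the fingers, the arm and housing above 1 N).
It fails at once if the spatula or the spare cast is moved more than 30 mm (distance of any of spatula, spare_cast from where it was at the start of the episode above 0.03 m).
It also fails if it takes over 42 s, if anything falls off the work surface, if the arm or the gripper's body presses on something with over 40 N, if the wrist force passes 120 N, or if a joint passes its speed limit or range.

## Working session

There is one attempt and no reset: what is moved stays moved. The work goes in short steps, Python scripts to look and compute and a shell command to move; the robot and the scene stay as the last step left them, time stands still between calls to the robot, and variables do not carry over. Pictures are saved under pics/ and viewed, at most 10 in all, crops included, and the job is handed in when it is done.

```bash
mkdir -p pics; ls
python3 - <<'E'
from workcell import *
import cv2, numpy as np
o=get_obs();print(o)
for n in("scene","top"):
    p,d=get_image(n);cv2.imwrite(f"pics/{n}0.png",p[:,:,::-1]);np.savez(f"{n}0.npz",p=p,d=d)
    c=camera_params(n);print(n,c)
E
```

```text
pics
{'t': 0.0, 'qpos': array([-1.36800117e+00,  4.23848425e-01,  1.63064414e+00,  2.06474026e-05,
        1.08856595e+00, -1.90145551e-02]), 'qvel': array([-0.00216252, -0.00064917, -0.00125754, -0.00025571,  0.00152743,
       -0.00080912]), 'joint_torque': array([ 6.71800481e-04, -5.44618034e+01, -2.73665482e+01,  6.45111920e-02,
        2.27242231e-02, -8.48774926e-05]), 'ee_pos': array([ 137.41369257, -609.17181566,  221.91496015]), 'orientation': array([-3.12084111e+00, -3.47527362e-01,  1.82599858e-04]), 'ft_force': array([ 0.03309274, -0.59861817,  0.03799047]), 'moment': array([-0.01640542, -0.0677661 ,  0.02763977]), 'grasp_force': 0.0, 'width': 88.05748537514971}
scene {'camera_matrix': array([[399.10913284,   0.        , 275.42888535],
       [  0.        , 399.10913284, 210.92211651],
       [  0.        ,   0.        ,   1.        ]]), 'extrinsics': array([[-8.89850290e-01,  3.25201568e-01, -3.20016252e-01,
         7.92911424e+02],
       [ 4.55819715e-01,  6.03106057e-01, -6.54592600e-01,
         4.54772892e+02],
       [-1.98707995e-02, -7.28359131e-01, -6.84907386e-01,
         6.44484923e+02],
       [ 0.00000000e+00,  0.00000000e+00,  0.00000000e+00,
         1.00000000e+00]])}
top {'camera_matrix': array([[543.83113244,   0.        , 282.88231307],
       [  0.        , 543.83113244, 209.46017886],
       [  0.        ,   0.        ,   1.        ]]), 'extrinsics': array([[ 1.14846382e-02, -9.88885983e-01,  1.48231631e-01,
         3.74514846e+02],
       [-9.99369721e-01, -1.63310402e-02, -3.15191633e-02,
        -4.76823225e+01],
       [ 3.35896355e-02, -1.47776218e-01, -9.88450265e-01,
         1.12556462e+03],
       [ 0.00000000e+00,  0.00000000e+00,  0.00000000e+00,
         1.00000000e+00]])}
```

View pics/top0.png

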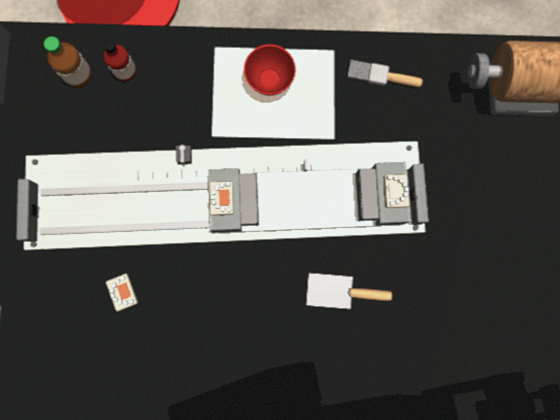

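View pics/scene0.png

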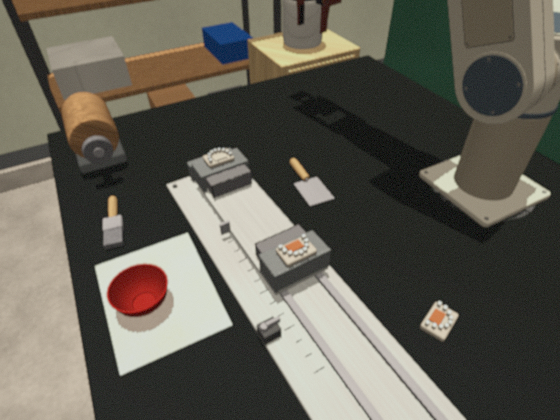

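Top view: plate spans about (25,156) to (425,231), with image left being +y. The fin is near (307,165), the index near (183,153), the front housing near (224,199) and the rear housing near (393,192). The spatula (350,292) and spare cast (122,292) lie on the robot's side. The scene view shows the same layout, with the index at (268,327) and the fin at (225,228).

```bash
cat > h.py <<'E'
import numpy as np, cv2
from workcell import *
def cast(n,uv,z):
    c=camera_params(n);K=c["camera_matrix"];T=c["extrinsics"]
    uv=np.atleast_2d(uv).astype(float)
    r=np.c_[uv,np.ones(len(uv))]@np.linalg.inv(K).T@T[:3,:3].T
    o=T[:3,3]; return o+r*((z-o[2])/r[:,2])[:,None]
def cloud(n,d):
    c=camera_params(n);K=c["camera_matrix"];T=c["extrinsics"]
    v,u=np.mgrid[:d.shape[0],:d.shape[1]]
    p=np.stack([(u-K[0,2])/K[0,0]*d,(v-K[1,2])/K[1,1]*d,d],-1)
    return p@T[:3,:3].T+T[:3,3]
E
python3 - <<'E'
from h import *
f=np.load("top0.npz");p,d=f["p"],f["d"];P=cloud("top",d)
sc=3
# plate mask
g=p.min(-1);roi=np.zeros_like(g);roi[138:255,15:432]=1
m=((g>120)&(roi>0)).astype(np.uint8)
cs=cv2.findContours(m,0,2)[0];c=max(cs,key=cv2.contourArea)
r=cv2.minAreaRect(c);print(r)
w=cast("top",cv2.boxPoints(r),12);print(w.round(1))
for name,(u0,v0,u1,v1) in dict(fin=(300,156,316,172),idx=(174,142,194,166)).items():
    print(name);print(P[v0:v1,u0:u1,2].round(0).astype(int))
for n,(u,v) in dict(fh=(216,215),fpad=(249,200),well=(310,200),rpad=(368,195),rh=(383,215),plate=(120,165),cast=(222,198),castr=(396,190)).items(): print(n,P[v-1:v+2,u-1:u+2].reshape(-1,3).mean(0).round(1))
a=cv2.resize(p[130:260,10:435],None,fx=1.88,fy=1.88,interpolation=2)
b=cv2.resize(p[140:180,170:320],None,fx=5.33,fy=5.33,interpolation=2)
s=np.load("scene0.npz")["p"];q=cv2.resize(s[200:350,200:350],None,fx=1,fy=1)
b=np.vstack([a[:,:799],b[:,:799]]);cv2.imwrite("pics/crop1.png",b[:,:,::-1]);print(b.shape)
E
```

```text
((220.56558227539062, 193.77053833007812), (94.2647476196289, 410.56732177734375), 87.52832794189453)
[[ 645.   475.4   12. ]
 [ 700.9 -381.7   12. ]
 [ 499.1 -384.7   12. ]
 [ 450.6  451.1   12. ]]
fin
[[ 9 14 11 11 12 12 12 10 14 13 13 10 13 11 13 15]
 [15  9 13 14 10 16 13 13 12 14 12 11 11 12 13 10]
 [13 13 11 10 12 11 11 10 12 12 11 12 14 11 11 13]
 [15  8  8 10 58 56 53 12 17 11 13 13 12  9 12 15]
 [11 15 14 12 53 56 56  9 13 14 13 13 13 12 15 13]
 [ 8 12 10 36 59 55 54 10 10 12 12 11 13 12 13 13]
 [13 12 12 35 57 53 59 12 12 14 12 15  9 11 11 10]
 [14 15 13 32 52 53 55 10 12 10 15 14 13 11 12 13]
 [16 11 14 33 53 54 54 11 12 10 13 12 15 11 14 11]
 [13 12 11 30 53 54 58 53 12 14 11 10 13 10 13 17]
 [15  9 13 28 53 56 57 57 11 15 10 13 10 13 12 12]
 [13 11 12 26 52 57 60 58 16 11 14 12 15 16 14 11]
 [12 13 12 26 50 54 53 56 13 13 11 12 11 15 14 11]
 [12 13 15 15 49 54 53 55 11 14 13 12 13 15 14 11]
 [12 16 16 13 47 47 46 13 12 11 12 11 16  9 10 12]
 [34 38 38 36 41 40 40 33 36 35 36 36 36 35 37 37]]
idx
[[   0    1   -3    3    2    2    2    2   -3   -4   -2    1    0   -1
    
[... 1968 characters left out ...]
53   40   36   40   42
    38   35   31   17   11   14]
 [  10   16   30   34   31   32   35   46   47   45   33   34   31   32
    28   32   30   16    9   12]
 [  16   16   12   24   23   30   26   40   41   39   23   23   21   21
    22   22   22   18   13   10]
 [  13   12    9   12   15   13   15   14   13   17   18   11   10   12
    16    8    9    9   11   12]
 [  11   11   15   15   12    9   13   16   13   15   15   10   14   11
    10   12   13   13   12   13]]
fh [517.3  47.6  87.7]
fpad [549.4 -14.7  76.6]
well [ 558.2 -137.4   36.4]
rpad [ 563.5 -248.7   75.9]
rh [ 523.3 -276.4   82.2]
plate [629.2 256.1  12.3]
cast [548.5  36.   99.8]
castr [ 570.  -298.7   99.4]
(457, 799, 3)
```

View pics/crop1.png

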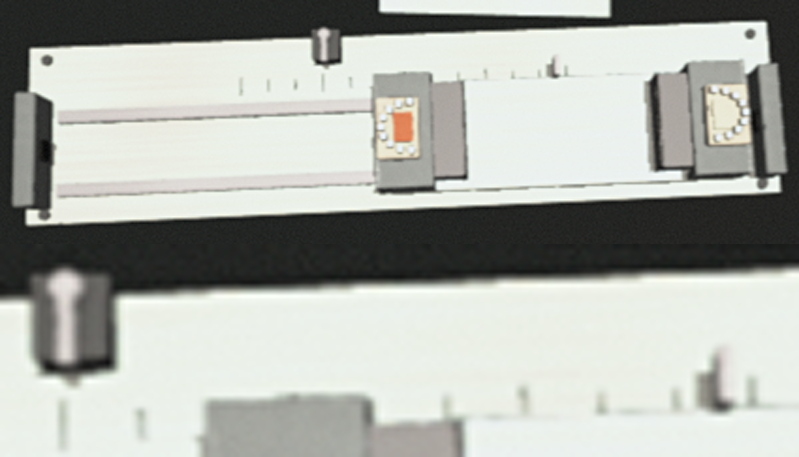

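The crop shows the blade's stripe centred at u≈182.3 (top z≈50) and the fin's top at u≈306 (v 159–169, z≈55). Next I fit the slide's axis and work out the distances.

Run:
```python
from h import *
f=np.load("top0.npz");p,d=f["p"],f["d"];P=cloud("top",d);g=p.min(-1)
fits=[]
for side in(0,1):
    pts=[]
    for u in range(45,405,3):
        if side==0 and 170<u<198: continue
        col=g[138:258,u]; i=np.where(col>120)[0]
        pts.append((u,138+(i[0]-.5 if side==0 else i[-1]+.5)))
    w=cast("top",pts,12)[:,:2].astype(np.float32)
    l=cv2.fitLine(w,cv2.DIST_HUBER,0,.01,.01).ravel();l=l*np.sign(l[1]) if 0 else l
    dd=l[:2]*np.sign(l[1]);fits.append((dd,l[2:]));print(np.degrees(np.arctan2(-dd[0],dd[1])),l)
D=fits[0][0]+fits[1][0];D/=np.linalg.norm(D);X=np.array([D[1],-D[0]])
xs=[fits[i][1]@X for i in(0,1)];print("D",D,"X",X,"edges",xs,"width",xs[0]-xs[1])
x0=xs[1]+75 ; x0b=xs[0]-120;print(x0,x0b); x0=(x0+x0b)/2
def S(w): w=np.atleast_2d(w)[:,:2];return np.c_[w@X-x0,w@D]
# pixel centroid of raised fin / blade
def feat(box,lo,hi):
    u0,v0,u1,v1=box;Z=P[v0:v1,u0:u1,2];m=(Z>lo)&(Z<hi);return S(P[v0:v1,u0:u1][m]),m.sum()
F,n=feat((296,158,320,169),49,62);I,k=feat((174,150,194,162),45,60)
print("fin",np.median(F,0),F.mean(0),n,"blade",np.median(I,0),I.mean(0),k)
print("ray fin",S(cast("top",[[306,162]],55)),"blade",S(cast("top",[[182.3,156]],50)))
Sx=S(P.reshape(-1,3)).reshape(*P.shape[:2],2);Z=P[...,2]
for nm,lo,hi in(("pads",70,79.5),("floor",33,39)):
    m=(Z>lo)&(Z<hi)&(abs(Sx[...,0])<40)&(abs(Sx[...,1])<420)
    h,e=np.histogram(Sx[m][:,1],np.arange(-420,420,6));print(nm,[(int(a),int(b)) for a,b in zip(e,h) if b>8])
np.savez("fr.npz",D=D,X=X,x0=x0)
```

```text
3.448744 [ 6.0155604e-02 -9.9818903e-01  6.7007782e+02  6.0589817e+01]
3.359658 [ 5.8603503e-02 -9.9828136e-01  4.7491586e+02  3.4988335e+01]
D [-0.05937957  0.9982355 ] X [0.9982355  0.05937957] edges [np.float32(672.4933), np.float32(476.1555)] width 196.3378
551.1555 552.4933
fin [  68.42448436 -162.89449203] [  68.52564728 -163.03689099] 34 blade [97.87468672 84.71530621] [97.43778085 85.3891913 ] 44
ray fin [[  72.29333883 -164.79410657]] blade [[95.8299306  84.01305272]]
pads [(-300, 105), (-294, 121), (-288, 114), (-282, 110), (-276, 127), (-270, 112), (-264, 33), (-66, 66), (-60, 120), (-54, 113), (-48, 118), (-42, 121), (-36, 117), (-30, 36)]
floor [(-384, 20), (-378, 11), (-264, 90), (-258, 105), (-252, 83), (-246, 96), (-240, 90), (-234, 93), (-228, 95), (-222, 95), (-216, 100), (-210, 98), (-204, 102), (-198, 98), (-192, 94), (-186, 98), (-180, 95), (-174, 99), (-168, 101), (-162, 103), (-156, 98), (-150, 100), (-144, 97), (-138, 93), (-132, 101), (-126, 96), (-120, 101), (-114, 102), (-108, 95), (-102, 96), (-96, 92), (-90, 94), (-84, 97), (-78, 96), (-72, 101), (-66, 47), (378, 32), (384, 16)]
```

```bash
python3 -m creep '{"delta_pos":[[0,0,0.006],[0,0,0.006],[0,0,0.006],[0,0,0.006],[0,0,0.006],[0,0,0.006],[0,0,0.006],[0,0,0.006],[0,0,0.006],[0,0,0.006],[0,0,0.006],[0,0,0.006],[0.025,0.025,0],[0.025,0.025,0],[0.025,0.025,0],[0.025,0.025,0],[0.025,0.025,0],[0.025,0.025,0],[0.025,0.025,0],[0.025,0.025,0]],"twist":[[0,0,-6.7],[0,0,-6.7],[0,0,-6.7],[0,0,-6.7],[0,0,-6.7],[0,0,-6.7],[0,0,-6.7],[0,0,-6.7],[0,0,-6.7],[0,0,-6.7],[0,0,-6.7],[0,0,-7],[0,0,0],[0,0,0],[0,0,0],[0,0,0],[0,0,0],[0,0,0],[0,0,0],[0,0,0]]}' 0
cat >> h.py <<'E'
from scipy.spatial.transform import Rotation as R
_f=np.load("fr.npz");D,X,x0=_f["D"],_f["X"],float(_f["x0"])
def S(w): w=np.atleast_2d(w)[:,:2];return np.c_[w@X-x0,w@D]
def tcp():
    o=get_obs();M=R.from_rotvec(o["orientation"]).as_matrix()
    s=S(o["ee_pos"])[0];return dict(t=round(o["t"],3),x=s[0].round(1),s=s[1].round(1),z=o["ee_pos"][2].round(1),yawerr=np.degrees(np.arctan2(M[:2,0]@X,M[:2,0]@D)).round(2),tilt=M[:2,2].round(4),w=o["width"].round(1),f=o["ft_force"].round(2))
E
python3 -c "
from h import *
print(tcp())"
```

```text
t: 1.77
ee_pos: [326.0, -396.6, 150.5]
orientation: [-2.154, -2.286, -0.0]
ft_force: [-0.1, -0.5, 0.2]
width: 0.4
grasp_force: 0.0Traceback (most recent call last):
  File "<string>", line 3, in <module>
    print(tcp())
          ~~~^^
  File "h.py", line 18, in tcp
    s=S(o["ee_pos"])[0];return dict(t=round(o["t"],3),x=s[0].round(1),s=s[1].round(1),z=o["ee_pos"][2].round(1),yawerr=np.degrees(np.arctan2(M[:2,0]@X,M[:2,0]@D)).round(2),tilt=M[:2,2].round(4),w=o["width"].round(1),f=o["ft_force"].round(2))
                                                                                                                                                                                                    ^^^^^^^^^^^^^^^^
AttributeError: 'float' object has no attribute 'round'
```

```bash
sed -i 's/\.round(2),tilt/,tilt/; s/M\[:2,2\].round(4)/M[:2,2]/; s/o\["width"\].round(1)/o["width"]/' h.py; python3 -m creep '{"delta_pos":[[0.026,0.0227,0],[0.026,0.0227,0],[0.026,0.0227,0],[0.026,0.0227,0],[0.026,0.0227,0],[0.026,0.0227,0],[0.026,0.0227,0],[0.026,0.0227,0],[0.026,0.0227,0],[0.026,0.0227,0],[0.026,0.0227,0],[0,0,0.02],[0,0,0.02],[0,0,0.02],[0,0,0.02],[0,0,0.02],[0,0,0]],"twist":[[0,0,0],[0,0,0],[0,0,0],[0,0,0],[0,0,0],[0,0,0],[0,0,0],[0,0,0],[0,0,0],[0,0,0],[0,0,0],[0,0,0],[0,0,0],[0,0,0],[0,0,0],[0,0,0],[0,0,0]]}' 0
python3 - <<'E'
from h import *
print(tcp())
for n in("scene","top"):
    p,d=get_image(n);cv2.imwrite(f"pics/{n}1.png",p[:,:,::-1])
    h=cv2.cvtColor(p,cv2.COLOR_RGB2HSV);m=cv2.inRange(h,(4,120,120),(16,255,255))
    k,l,st,c=cv2.connectedComponentsWithStats(m)
    for i in range(1,k):
        if st[i,4]>15: print(n,st[i,4],c[i].round(1),S(cast(n,c[i],108)).round(1))
a=cv2.imread("pics/top1.png")[100:300];b=cv2.imread("pics/scene1.png")
cv2.imwrite("pics/c2.png",np.vstack([a,b[40:420]]))
E
```

```text
t: 3.18
ee_pos: [554.8, -97.2, 47.1]
orientation: [-2.15, -2.283, 0.005]
ft_force: [-0.4, -0.2, 0.2]
width: 0.7
grasp_force: 0.0
{'t': 3.183, 'x': np.float64(-3.8), 's': np.float64(-129.9), 'z': np.float64(47.1), 'yawerr': np.float64(-0.012375779109625389), 'tilt': array([-0.0063496 ,  0.00125674]), 'w': 0.7412648618843485, 'f': array([-0.4 , -0.19,  0.23])}
scene 535 [45.3  4. ] [[  178.4 -1822.4]]
scene 4136 [136.3  81.5] [[  54.2 -808. ]]
scene 583 [169.8  94.6] [[  -3.6 -670.6]]
scene 102 [294.3 245.5] [[3.3 5.8]]
scene 130 [436.9 316.4] [[-103.8  240.2]]
top 2444 [535.4  66.7] [[ 236.7 -630.9]]
top 302 [66.2 57.9] [[285.9 296.4]]
top 138 [223.9 196.9] [[-1.5 -0.8]]
```

View pics/c2.png

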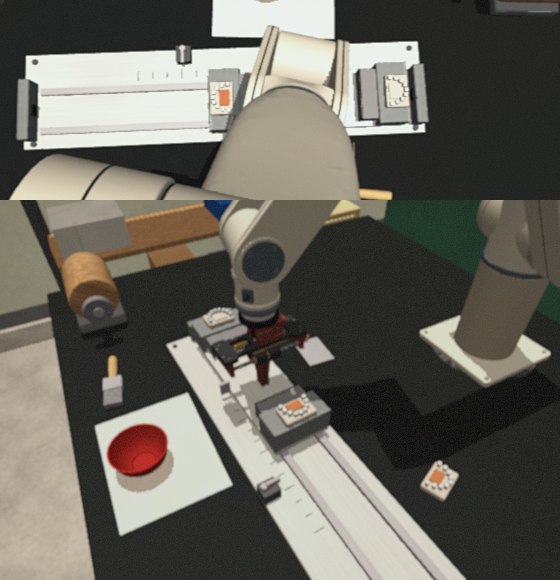

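The fingers are in the well with clearance on both sides. The top view is partly hidden by the arm, but the scene view sees the orange patch at (294,245). I now push at 36 mm/s.

```bash
cat >> h.py <<'E'
def car(v=True):
    "carriage travel from start (mm), from the orange patch"
    o=get_obs();p,d=get_image("scene")
    m=cv2.inRange(cv2.cvtColor(p,cv2.COLOR_RGB2HSV),(4,120,120),(16,255,255))
    k,l,st,c=cv2.connectedComponentsWithStats(m);r=[]
    for i in range(1,k):
        q=S(cast("scene",c[i],108))[0]
        if st[i,4]>25 and abs(q[0])<25 and -50<q[1]<400: r.append((q[1]-5.8,q[0],int(st[i,4])))
    return round(o["t"],3),np.round(r,2).tolist(),p
E
python3 -m creep '{"delta_pos":[[0.01,0,0],[0.01,0,0],[0.01,0,0],[0.008,0,0],[0.005,0,0],[0.003,0,0],[0.003,0,0],[0.003,0,0],[0.003,0,0],[0.003,0,0],[0.003,0,0],[0.003,0,0],[0.003,0,0],[0.003,0,0],[0.003,0,0],[0.003,0,0],[0.003,0,0],[0.003,0,0],[0.003,0,0],[0.003,0,0]],"twist":[[0,0,0],[0,0,0],[0,0,0],[0,0,0],[0,0,0],[0,0,0],[0,0,0],[0,0,0],[0,0,0],[0,0,0],[0,0,0],[0,0,0],[0,0,0],[0,0,0],[0,0,0],[0,0,0],[0,0,0],[0,0,0],[0,0,0],[0,0,0]]}' 0
python3 -m creep '{"delta_pos":[[0.003,0,0],[0.003,0,0],[0.003,0,0],[0.002,0,0]],"twist":[[0,0,0],[0,0,0],[0,0,0],[0,0,0]]}' 0
python3 -c "
from h import *
print(tcp());print(car()[:2])"
```

```text
t: 4.95
ee_pos: [552.3, -9.6, 50.7]
orientation: [-2.154, -2.287, 0.0]
ft_force: [0.2, 0.2, 0.5]
width: 0.5
grasp_force: 0.0
t: 5.28
ee_pos: [551.6, 1.4, 50.7]
orientation: [-2.154, -2.287, 0.0]
ft_force: [0.8, 0.0, 0.4]
width: 0.2
grasp_force: 0.0
{'t': 5.283, 'x': np.float64(-1.1), 's': np.float64(-31.3), 'z': np.float64(50.7), 'yawerr': np.float64(-0.014013622290153835), 'tilt': array([-6.69995398e-05,  4.15345975e-05]), 'w': 0.1902525429039944, 'f': array([0.85, 0.03, 0.42])}
(5.283, [[52.47, 3.2, 127.0]])
```

```bash
for i in 1 2; do python3 -m creep '{"delta_pos":[[0,0,0],[0,0,0],[0,0,0],[0,0,0],[0,0,0],[0,0,0]],"twist":[[0,0,0],[0,0,0],[0,0,0],[0,0,0],[0,0,0],[0,0,0]]}' >/dev/null
python3 -c "
from h import *
print(car()[:2])"; done; python3 -c "
from h import *
print(tcp())"
```

```text
(5.833, [[85.66, 3.44, 145.0]])
(6.383, [[116.24, 3.49, 148.0]])
{'t': 6.433, 'x': np.float64(-1.1), 's': np.float64(-31.7), 'z': np.float64(50.7), 'yawerr': np.float64(-0.003257094633479787), 'tilt': array([-1.03276168e-06,  1.94778257e-05]), 'w': 0.22392761924154747, 'f': array([-0.68, -0.77, -0.19])}
```

```bash
python3 -m creep '{"delta_pos":[[0,0,0],[0,0,0],[0,0,0],[0,0,0],[0,0,0],[0,0,0],[0,0,0],[0,0,0],[0,0,0],[0,0,0],[0,0,0],[0,0,0]],"twist":[[0,0,0],[0,0,0],[0,0,0],[0,0,0],[0,0,0],[0,0,0],[0,0,0],[0,0,0],[0,0,0],[0,0,0],[0,0,0],[0,0,0]]}' >/dev/null
cat > sim.py <<'E'
from h import *
from scipy.optimize import least_squares
def run(M,t,p,u,rows,f0=-31.7,tend=14,lag=0.03,dt=.001):
    "rows: mm per 1/12 s from time t; 1D carriage, rear pad only"
    f=f0;i=0;T0=t;out=[];comp=0;tc=None
    while t<tend:
        i=int((t-T0)*12);f+=(rows[i] if i<len(rows) else 0)*12*dt
        face=-263.5+p+10; c=f-face   # c<0: pad pressed by finger -> compression = face - f
        comp2=max(face-f,0);dc=(comp2-comp)/dt;comp=comp2
        F=(25*comp+.4*dc) if comp>0 else 0; F=max(F,0)
        if comp>0 and tc is None: tc=(t,p,u)
        drag=.28*u+4*np.tanh(u/.3)
        u+=(-F-drag)/M*dt;p+=u*dt;t+=dt;out.append((t,p,u,comp))
    return np.array(out),tc
E
python3 - <<'E'
from sim import *
t2,r,_=car();print(t2,r)
obs=[(5.283,52.47),(5.833,85.66),(6.383,116.24),(t2,r[0][0])]
def traj(M,p,u,ts):
    k=.28/M;b=4/M;ts=np.array(ts)-ts[0];uu=(u+b/k)*np.exp(-k*ts)-b/k
    return p+(u+b/k)*(1-np.exp(-k*ts))/k-b/k*ts,uu
ts=[o[0] for o in obs];ps=np.array([o[1] for o in obs])
s=least_squares(lambda q:np.r_[(traj(q[0],q[1],q[2],ts)[0]-ps)/.4,(q[0]-2.1)/.3],[2.1,52,60]);print(s.x,s.fun)
P,U=traj(*s.x,ts);M=s.x[0];t0=ts[-1]+.05
P,U=traj(*s.x,[ts[0],t0]);p,u=P[1],U[1];print("now",t0,p,u)
np.save("st.npy",[M,t0,p,u])
for n0 in range(6,14):
  for w in(1.2,1.3,1.4,1.5,1.6):
    rows=[0]*n0+[w]*14
    o,tc=run(M,t0,p,u,rows)
    te=t0+len(rows)/12;e=o[np.searchsorted(o[:,0],te)-1]
    if tc and abs(e[1]-248)<8 and abs(e[2])<6: print(n0,w,np.round(tc,1),"end",e.round(1),"final",o[-1,1:3].round(1))
E
```

```text
7.433 [[166.99, 3.64, 179.0]]
[ 2.12065489 52.43137969 63.329676  ] [-0.09655077  0.22387869 -0.14100371  0.01367578  0.06884962]
now 7.483 169.19324199001315 43.763398766784036
13 1.2 [  9.  228.6  33. ] end [  9.7 241.4   1.2   2.8] final [224.7  -0. ]
13 1.3 [  9.1 229.7  32.8] end [  9.7 242.9   4.4   2.9] final [223.1  -0.4]
```

Run:
```python
from sim import *
M,t0,p,u=np.load("st.npy")
for adv in(3,5,7):
 for n0 in range(12,20):
  for w in(1.3,1.4,1.5):
    rows=[adv/4]*4+[0]*(n0-4)+[w]*18
    o,tc=run(M,t0,p,u,rows);
    if tc is None: continue
    f=o[-1]; j=np.where(o[:,3]>0)[0][-1]
    if abs(f[1]-248)<5: print(adv,n0,w,np.round(tc,1),"lastcontact",o[j].round(1),"final",f[1:3].round(1),"maxcomp",o[:,3].max().round(1), "Mvar",[run(m,t0,p,u,rows)[0][-1,1:3].round(0).tolist() for m in(1.8,2.5)],"gap",[run(M,t0,p+g,u,rows)[0][-1,1:3].round(0).tolist() for g in(-2,2)])
```

```text
3 13 1.3 [  9.3 235.5  31.7] lastcontact [ 10.7 248.2  -2.4   0. ] final [246.8  -0. ] maxcomp 4.1 Mvar [[243.0, -0.0], [247.0, -0.0]] gap [[236.0, -0.0], [247.0, 0.0]]
3 13 1.4 [  9.3 237.3  31.3] lastcontact [ 10.8 250.   -5.5   0. ] final [243.7  -0. ] maxcomp 3.6 Mvar [[237.0, -0.0], [246.0, -0.0]] gap [[230.0, -2.0], [249.0, -0.0]]
3 14 1.3 [  9.2 233.   32.1] lastcontact [ 10.  246.6   1.1   0. ] final [246.9   0. ] maxcomp 4.2 Mvar [[248.0, -0.0], [247.0, -0.0]] gap [[248.0, -0.0], [245.0, 0.0]]
3 14 1.4 [  9.2 234.3  31.9] lastcontact [ 11.4 250.   -1.3   0. ] final [249.6  -0. ] maxcomp 3.8 Mvar [[247.0, -0.0], [250.0, 0.0]] gap [[246.0, -0.0], [249.0, 0.0]]
3 14 1.5 [  9.3 235.9  31.6] lastcontact [ 11.1 251.8  -4.    0. ] final [248.2  -0. ] maxcomp 3.4 Mvar [[244.0, -0.0], [250.0, -0.0]] gap [[241.0, -0.0], [251.0, -0.0]]
3 15 1.3 [  9.1 230.5  32.6] lastcontact [ 10.  244.1   0.7   0. ] final [244.2   0. ] maxcomp 4.3 Mvar [[246.0, 0.0], [244.0, -0.0]] gap [[246.0, 0.0], [242.0, 0.0]]
3 15 1.4 [  9.1 231.4  32.5] lastcontact [ 10.  245.9   3.1   0. ] final [248.2   0. ] 
[... 4097 characters left out ...]
] gap [[247.0, 0.0], [243.0, 0.0]]
7 18 1.4 [  9.1 231.   32.5] lastcontact [ 10.  245.6   3.    0. ] final [247.7   0. ] maxcomp 4.0 Mvar [[251.0, 0.0], [246.0, 0.0]] gap [[251.0, 0.0], [245.0, 0.0]]
7 18 1.5 [  9.1 231.3  32.5] lastcontact [ 10.  246.8   5.3   0. ] final [252.8   0. ] maxcomp 3.6 Mvar [[255.0, -0.0], [250.0, 0.0]] gap [[256.0, -0.0], [249.0, 0.0]]
7 19 1.4 [  9.  228.8  32.9] lastcontact [  9.9 242.7   2.5   0. ] final [244.2   0. ] maxcomp 4.1 Mvar [[247.0, 0.0], [243.0, 0.0]] gap [[247.0, 0.0], [241.0, 0.0]]
7 19 1.5 [  9.  228.8  32.9] lastcontact [  9.9 243.6   4.7   0. ] final [248.3   0. ] maxcomp 3.8 Mvar [[252.0, 0.0], [246.0, 0.0]] gap [[252.0, 0.0], [243.0, 0.0]]
```

```bash
python3 -m creep '{"delta_pos":[[0.00125,0,0],[0.00125,0,0],[0.00125,0,0],[0.00125,0,0],[0,0,0],[0,0,0],[0,0,0],[0,0,0],[0,0,0],[0,0,0],[0,0,0],[0,0,0],[0,0,0],[0,0,0],[0,0,0],[0,0,0],[0.00135,0,0],[0.00135,0,0],[0.00135,0,0],[0.00135,0,0]],"twist":[[0,0,0],[0,0,0],[0,0,0],[0,0,0],[0,0,0],[0,0,0],[0,0,0],[0,0,0],[0,0,0],[0,0,0],[0,0,0],[0,0,0],[0,0,0],[0,0,0],[0,0,0],[0,0,0],[0,0,0],[0,0,0],[0,0,0],[0,0,0]]}' >/dev/null
python3 -m creep '{"delta_pos":[[0.00135,0,0],[0.00135,0,0],[0.00135,0,0],[0.00135,0,0],[0.00135,0,0],[0.00135,0,0],[0.00135,0,0],[0.00135,0,0],[0.00135,0,0],[0.00135,0,0],[0.00135,0,0],[0.00135,0,0]],"twist":[[0,0,0],[0,0,0],[0,0,0],[0,0,0],[0,0,0],[0,0,0],[0,0,0],[0,0,0],[0,0,0],[0,0,0],[0,0,0],[0,0,0]]}' >/dev/null
python3 -c "
from h import *
print(tcp())
for i in range(3):
  t,r,p=car();print(t,r)
cv2.imwrite('pics/scene2.png',cv2.resize(p[150:400,150:450],None,fx=2,fy=2,interpolation=2)[:,:,::-1])"
```

```text
{'t': 10.15, 'x': np.float64(-1.1), 's': np.float64(-5.0), 'z': np.float64(50.7), 'yawerr': np.float64(-0.003553197203320431), 'tilt': array([1.32777013e-05, 1.42273913e-05]), 'w': 0.6706966858451735, 'f': array([-0.15, -0.18, -1.06])}
10.15 [[238.71, 3.94, 235.0]]
10.2 [[238.66, 4.08, 236.0]]
10.25 [[238.77, 3.97, 237.0]]
```

View pics/scene2.png

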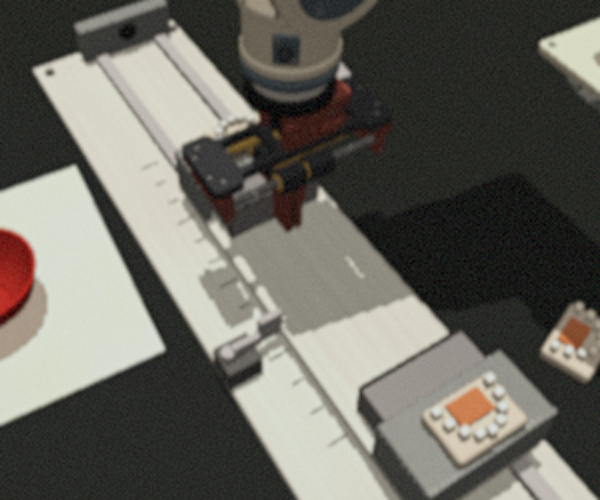

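The scene crop shows the carriage stopped, with the fin (about 268,320 in the crop) close to the blade's end (about 262,337). Next I measure the gap directly in both views.

Run:
```python
from h import *
ims=[]
for n in("top","scene"):
    p,d=get_image(n);P=cloud(n,d);s=S(P.reshape(-1,3)).reshape(*d.shape,2);Z=P[...,2]
    for nm,x0_,x1_,lo,hi in(("fin",63,79,49,62),("blade",86,115,45,60)):
        m=(s[...,0]>x0_)&(s[...,0]<x1_)&(Z>lo)&(Z<hi)&(s[...,1]>40)&(s[...,1]<130)
        print(n,nm,m.sum(),np.median(s[m],0).round(1),s[m].mean(0).round(1), s[m].std(0).round(1))
        v,u=np.where(m); print(u.mean().round(1),v.mean().round(1),u.min(),u.max(),v.min(),v.max())
    u,v=(183,155) if n=="top" else (275,315)
    ims.append(cv2.resize(p[v-20:v+20,u-30:u+30],(780,290) if 0 else (435,290),interpolation=cv2.INTER_CUBIC))
    np.savez(n+"2.npz",p=p,d=d)
cv2.imwrite("pics/gap.png",np.vstack(ims)[:,:,::-1])
print(car()[:2])
```

```text
return _methods._mean(a, axis=axis, dtype=dtype,
  ret = um.true_divide(
<stdin>:7: RuntimeWarning: Mean of empty slice.
  ret = _var(a, axis=axis, dtype=dtype, out=out, ddof=ddof,
  arrmean = um.true_divide(arrmean, div, out=arrmean,
  ret = um.true_divide(
<stdin>:8: RuntimeWarning: Mean of empty slice.
  ret = ret.dtype.type(ret / rcount)
Traceback (most recent call last):
ValueError: zero-size array to reduction operation minimum which has no identity
```

Run:
```python
from h import *
p,d=get_image("scene");n="scene";P=cloud(n,d);s=S(P.reshape(-1,3)).reshape(*d.shape,2);Z=P[...,2]
np.savez("scene2.npz",p=p,d=d)
for nm,a,b,lo,hi in(("fin",58,84,42,62),("blade",84,118,42.5,60)):
    m=(s[...,0]>a)&(s[...,0]<b)&(Z>lo)&(Z<hi)&(s[...,1]>40)&(s[...,1]<130)
    v,u=np.where(m);print(nm,m.sum())
    if m.sum(): print(np.median(s[m],0).round(1),s[m].min(0).round(1),s[m].max(0).round(1),u.mean().round(1),v.mean().round(1))
f=np.load("scene0.npz");P0=cloud(n,f["d"]);s0=S(P0.reshape(-1,3)).reshape(*d.shape,2);m=(s0[...,0]>58)&(s0[...,0]<84)&(P0[...,2]>42)&(P0[...,2]<62)&(s0[...,1]>-200)&(s0[...,1]<-130)
print("fin0",m.sum(),np.median(s0[m],0).round(1))
cv2.imwrite("pics/gap.png",cv2.resize(p[295:345,240:310],(784,560),interpolation=cv2.INTER_CUBIC)[:,:,::-1])
print(car()[:2])
```

```text
fin 97
[69.8 79.7] [58.4 72.7] [79.6 81.6] 284.1 309.4
blade 126
[102.5  86.6] [84.  77.8] [117.9  90.7] 269.8 322.4
fin0 75 [  69.2 -162. ]
(10.4, [[238.71, 4.01, 237.0]])
```

View pics/gap.png

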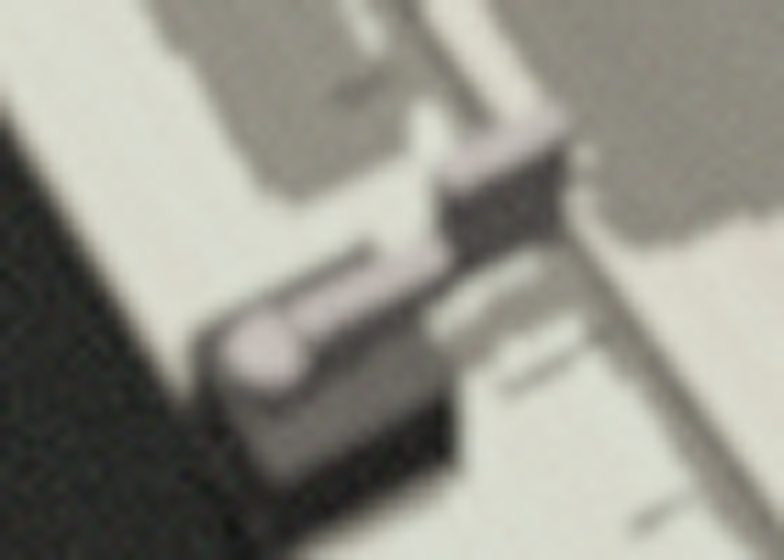

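Run:
```python
from h import *
g=lambda x,y:(240+(x+.5)/11.2-.5,295+(y+.5)/11.2-.5)
for zf,zb in((55,50),(55,51)): print("fin",S(cast("scene",[g(445,178),g(505,146),g(560,112)],zf)).round(1).tolist(),"blade",S(cast("scene",[g(310,318),g(370,288),g(435,250)],zb)).round(1).tolist())
# orange both views at the start: true height of patch by two rays
a=cast("scene",[[294.3,245.5]],0)[0],cast("scene",[[294.3,245.5]],108)[0]
b=cast("top",[[223.9,196.9]],0)[0],cast("top",[[223.9,196.9]],108)[0]
for z in(96,100,104,108): print(z,S(a[0]+(a[1]-a[0])*z/108),S(b[0]+(b[1]-b[0])*z/108))
```

```text
fin [[78.5, 77.5], [67.7, 77.5], [57.3, 76.7]] blade [[106.6, 85.0], [96.3, 85.3], [84.6, 84.7]]
fin [[78.5, 77.5], [67.7, 77.5], [57.3, 76.7]] blade [[106.8, 85.5], [96.6, 85.8], [84.9, 85.3]]
96 [[-2.67223232 -3.17463197]] [[ 0.51054239 -0.03877152]]
100 [[-0.70780711 -0.18412245]] [[-0.19388072 -0.30994614]]
104 [[1.2566181  2.80638706]] [[-0.89830383 -0.58112077]]
108 [[3.2210433  5.79689658]] [[-1.60272693 -0.85229539]]
```

```bash
sed -i 's/c\[i\],108))\[0\]/c[i],100))[0]/; s/q\[1\]-5.8/q[1]+0.18/' h.py
python3 -m creep '{"delta_pos":[[0.005,0,0],[0.01,0,0],[0.01,0,0],[0.01,0,0],[0.01,0,0],[0.01,0,0],[0.01,0,0],[0.01,0,0],[0.01,0,0],[0.01,0,0],[0.01,0,0],[0.01,0,0],[0.01,0,0],[0.01,0,0],[0.01,0,0],[0.01,0,0],[0.007,0,0],[0.003,0,0],[0,0,0]],"twist":[[0,0,0],[0,0,0],[0,0,0],[0,0,0],[0,0,0],[0,0,0],[0,0,0],[0,0,0],[0,0,0],[0,0,0],[0,0,0],[0,0,0],[0,0,0],[0,0,0],[0,0,0],[0,0,0],[0,0,0],[0,0,0],[0,0,0]]}'
python3 -c "
from h import *
print(tcp());print(car()[:2])"
```

```text
t: 12.03
ee_pos: [540.2, 193.0, 50.7]
orientation: [2.153, 2.288, 0.0]
ft_force: [-0.2, -0.4, -0.5]
width: 0.3
grasp_force: 0.0
{'t': 12.033, 'x': np.float64(-1.1), 's': np.float64(160.6), 'z': np.float64(50.7), 'yawerr': np.float64(-0.05763456890895588), 'tilt': array([6.01235690e-05, 1.91049262e-05]), 'w': 0.30799270799183237, 'f': array([-0.21, -0.36, -0.51])}
(12.033, [[242.11, -0.08, 246.0]])
```

```bash
python3 -m creep '{"delta_pos":[[0.001,0,0],[0.001,0,0],[0.001,0,0],[0.001,0,0],[0.00021,0,0],[0.00021,0,0],[0.00021,0,0],[0.00021,0,0],[0.00021,0,0],[0.00021,0,0],[0.00021,0,0],[0.00021,0,0],[0.00021,0,0],[0.00021,0,0],[0.00021,0,0],[0.00021,0,0]],"twist":[[0,0,0],[0,0,0],[0,0,0],[0,0,0],[0,0,0],[0,0,0],[0,0,0],[0,0,0],[0,0,0],[0,0,0],[0,0,0],[0,0,0],[0,0,0],[0,0,0],[0,0,0],[0,0,0]]}' >/dev/null
python3 -c "
from h import *
print(tcp()['s']);print(car()[:2])"
python3 -m creep '{"delta_pos":[[0.00021,0,0],[0.00021,0,0],[0.00021,0,0],[0.00021,0,0],[0.00021,0,0],[0.00021,0,0],[0.00021,0,0],[0.00021,0,0]],"twist":[[0,0,0],[0,0,0],[0,0,0],[0,0,0],[0,0,0],[0,0,0],[0,0,0],[0,0,0]]}' >/dev/null
python3 -c "
from h import *
print(tcp()['s']);print(car()[:2])"
```

```text
166.4
(13.417, [[242.1, -0.16, 244.0]])
168.1
(14.133, [[242.53, -0.29, 242.0]])
```

```bash
for i in 1 2; do python3 -m creep '{"delta_pos":[[0.00021,0,0],[0.00021,0,0],[0.00021,0,0],[0.00021,0,0],[0.00021,0,0]],"twist":[[0,0,0],[0,0,0],[0,0,0],[0,0,0],[0,0,0]]}' >/dev/null
python3 -c "
from h import *
print(tcp()['s']);print(car()[:2])"; done
```

```text
169.1
(14.6, [[244.4, -0.33, 243.0]])
170.2
(15.067, [[246.12, -0.18, 249.0]])
```

```bash
python3 -m creep '{"delta_pos":[[-0.005,0,0],[-0.01,0,0],[-0.01,0,0],[-0.01,0,0],[-0.01,0,0],[-0.01,0,0],[-0.01,0,0],[-0.01,0,0],[-0.01,0,0],[-0.005,0,0],[0,0,0],[0,0,0],[0,0,0],[0,0,0],[0,0,0],[0,0,0]],"twist":[[0,0,0],[0,0,0],[0,0,0],[0,0,0],[0,0,0],[0,0,0],[0,0,0],[0,0,0],[0,0,0],[0,0,0],[0,0,0],[0,0,0],[0,0,0],[0,0,0],[0,0,0],[0,0,0]]}' >/dev/null
python3 - <<'E'
from h import *
print(tcp());t,r,p=car();print(t,r)
q,_=get_image("top")
cv2.imwrite("pics/gap2.png",np.vstack([cv2.resize(p[295:345,240:310],(784,560),interpolation=2)[:,:392*2]])[:,:,::-1])
E
```

```text
{'t': 16.45, 'x': np.float64(-1.1), 's': np.float64(80.6), 'z': np.float64(50.7), 'yawerr': np.float64(-0.04060999032216628), 'tilt': array([5.23552742e-05, 5.20203132e-05]), 'w': 0.3139194071411783, 'f': array([0.22, 0.35, 0.43])}
16.45 [[248.51, -0.11, 240.0]]
```

View pics/gap2.png

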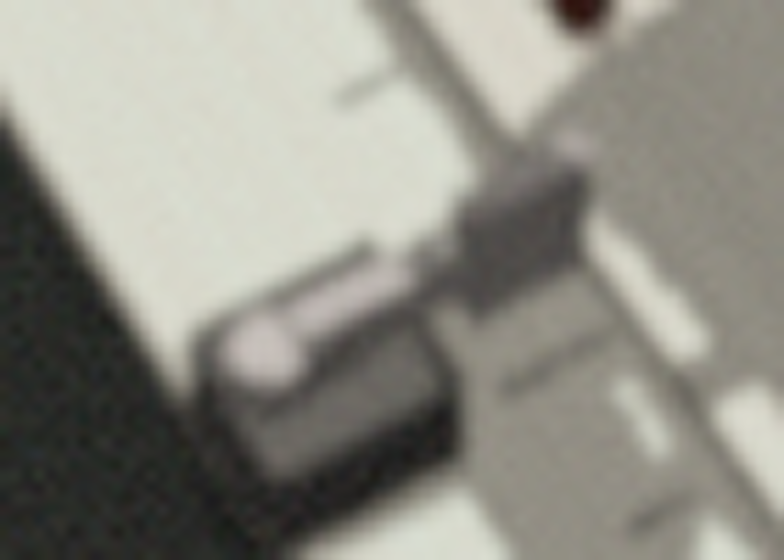

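The crop shows the fin's top (about 520,175) now lined up with the blade's stripe. I lift straight out and wait.

```bash
python3 -m creep '{"delta_pos":[[0,0,-0.01],[0,0,-0.02],[0,0,-0.02],[0,0,-0.02],[0,0,-0.02],[0,0,-0.02],[0,0,-0.01],[0,0,0],[0,0,0],[0,0,0],[0,0,0],[0,0,0],[0,0,0],[0,0,0],[0,0,0],[0,0,0],[0,0,0],[0,0,0],[0,0,0],[0,0,0]],"twist":[[0,0,0],[0,0,0],[0,0,0],[0,0,0],[0,0,0],[0,0,0],[0,0,0],[0,0,0],[0,0,0],[0,0,0],[0,0,0],[0,0,0],[0,0,0],[0,0,0],[0,0,0],[0,0,0],[0,0,0],[0,0,0],[0,0,0],[0,0,0]]}' >/dev/null
python3 - <<'E'
from h import *
t,r,p=car();print(tcp(),t,r)
E
for i in 1 2; do python3 -m creep '{"delta_pos":[[0,0,0],[0,0,0],[0,0,0],[0,0,0],[0,0,0],[0,0,0],[0,0,0],[0,0,0],[0,0,0],[0,0,0],[0,0,0],[0,0,0],[0,0,0],[0,0,0],[0,0,0],[0,0,0],[0,0,0],[0,0,0],[0,0,0],[0,0,0]],"twist":[[0,0,0],[0,0,0],[0,0,0],[0,0,0],[0,0,0],[0,0,0],[0,0,0],[0,0,0],[0,0,0],[0,0,0],[0,0,0],[0,0,0],[0,0,0],[0,0,0],[0,0,0],[0,0,0],[0,0,0],[0,0,0],[0,0,0],[0,0,0]]}' >/dev/null
python3 - <<'E'
from h import *
t,r,p=car();print(t,r)
p,d=get_image("scene");n="scene";P=cloud(n,d);s=S(P.reshape(-1,3)).reshape(*d.shape,2);Z=P[...,2]
for nm,a,b,lo,hi in(("fin",58,84,50,62),("blade",84,118,45,60)):
    m=(s[...,0]>a)&(s[...,0]<b)&(Z>lo)&(Z<hi)&(s[...,1]>40)&(s[...,1]<130);print(nm,m.sum(),np.median(s[m],0).round(1))
g=lambda x,y:(240+(x+.5)/11.2-.5,295+(y+.5)/11.2-.5)
print("fin",S(cast("scene",[g(522,175)],55)),"blade",S(cast("scene",[g(360,292)],50)))
E
done
```

```text
{'t': 18.267, 'x': np.float64(-1.1), 's': np.float64(80.2), 'z': np.float64(170.7), 'yawerr': np.float64(-0.0036763489525364953), 'tilt': array([1.11076248e-04, 1.22293906e-05]), 'w': 0.5246011808642128, 'f': array([ 0.14,  0.51, -0.24])} 18.217 [[248.55, -0.07, 239.0]]
19.933 [[248.59, -0.11, 238.0]]
fin 71 [70.2 85.5]
blade 110 [103.8  85.8]
fin [[68.1747815  83.16701541]] blade [[97.94721828 85.07086541]]
21.7 [[248.55, -0.07, 239.0]]
fin 66 [70.1 85.1]
blade 106 [102.5  86. ]
fin [[68.1747815  83.16701541]] blade [[97.94721828 85.07086541]]
```

The carriage has stood still for more than 3 s, with the fin within about 2 mm of the blade and nothing touching it. I hand the job in.

```bash
python3 -c "
from workcell import *
print(close_job())"
```

```text
the job is handed in; nothing more can be done
None
```

The job is handed in: the carriage stood still for over 3 s with its fin about 2 mm from the index blade, the fingers lifted clear and the end stop never reached. The hand-in gave no verdict, and I did not re-check the spatula and spare cast, but nothing went near them.

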